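# Tip the brass castor cups out of the organiser onto a cork pad

## Task

Take just the top pad off the stack on the sloping stand and lay it flat in the blue work tray. Then lift the organiser by its fin handle and tip it over the tray towards the corner with the brass cups, so that both brass cups slide out into the tray and the other cups stay in their compartments. Stand the organiser level again where it stood, leaving the other pads, the weight, the gauge and the shanks undisturbed.

Things in the scene. Friction and masses are not known exactly. Their poses are not given: they have to be found in the camera images.
- organiser: loose wooden tray, 189 x 189 mm, 0.34 kg empty; origin: centre of underside, x, y along its sides. 5 mm floor, 5 mm walls 32 mm high; two cross walls make four 87 mm square compartments centred 46 mm from the middle in x and y. Outer walls are 83 mm long, mid-side: each compartment's outer corner has a 68 mm gap, the only way out for a cup, when that corner points downhill
- fin (a point): middle of the organiser's pale upright fin handle, 58 mm above the organiser's underside, on its centre line; the fin is 70 mm long along the organiser's x, 14 mm thick in y (grip it across this), and stands from 32 to 84 mm above the underside; axes as the organiser's
- brass_cup_low: brass castor cup, a plain disc 60 mm across and 11 mm thick; origin: centre of its underside; slides easily on the organiser (friction about 0.3); the lower one of the pair that lies stacked in one compartment, any of the four
- brass_cup_high: brass castor cup, a plain disc 60 mm across and 11 mm thick; origin: centre of its underside; slides easily on the organiser (friction about 0.3); it lies on the other brass cup
- white_cup: white castor cup, a plain disc 60 mm across and 11 mm thick; origin: centre of its underside; slides easily on the organiser (friction about 0.3); alone in a compartment
- black_cup: black castor cup, a plain disc 60 mm across and 11 mm thick; origin: centre of its underside; slides easily on the organiser (friction about 0.3); alone in a compartment
- blue_cup: blue castor cup, a plain disc 60 mm across and 11 mm thick; origin: centre of its underside; slides easily on the organiser (friction about 0.3); alone in a compartment
- tray: blue steel work tray, fixed, open on top, outside 180 (x) x 230 (y) x 40 mm high, walls and floor 5 mm; origin: centre of its underside
- stand: dark steel stand, fixed, on which the pads lie on a 35 degree slope. Origin: centre of its underside; its slope rises towards its +x and its low end, with a 44 mm lip against which the pads rest, faces -x. The slope is 76 mm wide (y)
- pad_top: uppermost of three stacked pads of plywood faced with cork: 130 (x, up the slope) x 60 (y) x 14 mm thick, 50 to 100 g, loose; origin: centre of its underside, z its face normal (at the start 35 degrees from vertical, leaning towards the stand's -x)
- pad_mid: the second pad, same size, under the top one
- pad_low: the third pad, same size, lying on the stand
- weight: loose red cast weight, 64 mm across, 70 mm tall, origin under its centre
- gauge: loose brass setting gauge, 35 (x) x 120 (y) x 30 mm high, origin under its centre
- shank1: loose maple hammer shank, 140 (x) x 12 x 10 mm, origin under its middle
- shank2: the same kind of shank
- shank3: the same kind of shank
- press: fixed green lever press; origin on the cart under its cork-faced jaw; its base runs from 40 mm before (-x) to 130 mm behind the origin, 110 mm wide (y), 185 mm tall, with an iron handle that reaches out to 250 mm along its +y at 180 to 240 mm height. Other fixed equipment, up to 180 mm tall, stands along both sides of the cart top, more than 0.55 m to the left and right of the robot
Not all that is in view belongs to the job. What is shaped like the pad_top but purple is not meant.

How it is judged:
By the outcome, as a careful person would: the job done as asked, in the order asked, and still so for the second after the job is handed in, with the robot touching nothing.
It also fails if it takes over 64 s, if anything falls off the work surface, if the arm or the gripper's body presses on something with over 40 N, if the wrist force passes 120 N, or if a joint passes its speed limit or range.

## Robot

A 6-joint arm with a two-finger parallel gripper is mounted at the origin on the work surface. World frame = base frame: x ahead of the robot, y to its left, z up, the work surface at z = 0. Lengths are in m, angles in rad, forces in N, time in s.
With the tool pointing down it reaches from about 0.25 to 0.8 m from the base axis. Payload 3.9 kg.
Tool frame: the origin (TCP) lies midway between the tips of the shut fingers; the grasp point (between the pads) lies 19 mm behind it; z points along the fingers, y is the line along which they close (so a half turn about z gives the same grasp; the last joint's range is limited). The gripper opens to 85 mm and grips with 20 to 120 N. Pads are 22 mm wide; open, the fingers measure 114 mm over their backs; the gripper's body (76 mm by 85 mm) begins 54 mm behind the grasp point. The pads swing forward as they close: fully open they stand 13 mm farther back than shut.
Start: joints at [1.311, 0.26, -0.138, 1.173, 0, 1.571], TCP at [0.135, 0.507, 0.231] pointing down, gripper open.
Joint ranges: [-2.78, 2.78], [-0.83, 1.72], [-1.28, 1.37], [-1.9, 2.12], [-1.57, 1.48], [-3.14, 3.14]. Speed limits (rad/s): [2.57, 2.57, 3.14, 3.14, 3.14, 3.14].

## Interface

Orientations are given as a unit quaternion [x, y, z, w].
In Python, from bench import ctrl, vision gives the robot as it stands.
- The arm moves only by the tool drive_tool, never from a script. Its argument "targets" is a list of rows, each a list of 7 numbers: the turn, a rotation vector about the tool's x, y, z each as a share of pi rad, from -1 to 1, then the shift along the tool's x, y, z each as a share of 0.02 m, from -1 to 1, then the closure, from 0 (fully open) to 1 (shut). A call has 1 to 5 rows; each row shifts and turns the commanded pose from where the row before left it, along the tool's axes as they then stand; what a row does not reach is not made up. A row lasts 1/12 s, in which the tool goes at most 41.7 mm and 7.16 degrees, less where a joint would pass 70% of its speed; a pose out of reach is approached as far as the arm can. A call with a number of a shift or a turn outside -1 to 1 is refused whole. A call with a gripper value outside its range is refused whole. The fingers move at their own pace and stop on an object; "squeeze" is the grip in N (left out, the last holds). Time passes only in rows, so rows that do not move let the fingers close. It gives the time, the measured TCP pose, the force, the opening and the grip force at its end, in the units of the state.
- ctrl.get_obs(): the state, without advancing time (a new reading comes with each control period).
- vision.read_camera(name): name is "side" or "top"; returns a dict with "pixels" (400x640x3 uint8, red, green, blue), "vfov" (degrees; the focal length in pixels is half the picture's height over the tangent of half this angle, whatever the lens; pixels are square), "cx", "cy" (the principal point, pixels), "k1" (the pictures are not rectified: a ray, as slopes to the right and down, at radius r is drawn at 1 + k1 r^2 times it, then the intrinsics apply), "R" (3x3) and "t" (3): a world point X has camera coordinates R X + t. Camera axes: x right, y down, z forward; pixel columns grow to the right and rows downward; lengths in m; the calibration is good to about 2 mm. A picture is of the moment at which its call begins. There is no depth.
- ctrl.job_done(): hands the job in; it is judged then, once.
The state is a dict: "t": time; "q": joint angles; "joint_velocities": joint speeds; "joint_torque": joint torques, N m; "tool_pos": TCP position; "eef_rot": TCP orientation; "contact_force": force on the tool from outside, world axes, zero at the start; "wrist_torque": the same for the moment, N m; "finger_gap": finger opening in m; "gripper_force": force on a finger pad.
Only numpy, scipy, OpenCV 4.12 (cv2) and the standard library are available. Lean on these libraries where they do the work, as an engineer would, in place of code of your own. Each camera call takes 0.05 s, during which the arm holds its last target. There are 200 camera calls.

## Working session

There is one attempt and no reset: what is moved stays moved. The work goes in short steps, Python scripts to look and compute and a tool call to move; the robot and the scene stay as the last step left them, time stands still between calls to the robot, and variables do not carry over. Pictures are saved under pics/ and viewed, at most 10 in all, crops included, and the job is handed in when it is done.

Besides the shell and the picture viewer there is one more tool, called as name([rows], argument=value, ...), one row to a line, values as JSON. drive_tool: Moves the arm, as the interface text tells. Its arguments: {"type":"object","properties":{"targets":{"type":"array"},"squeeze":{"type":"number"}},"required":["targets"]}

```bash
ls; mkdir -p pics
python3 - <<'E'
from bench import ctrl, vision
import cv2,pickle
d={}
for n in("side","top"):
    c=vision.read_camera(n);d[n]=c;cv2.imwrite(f"pics/{n}0.png",c["pixels"][:,:,::-1])
    print(n,{k:v for k,v in c.items() if k!="pixels"})
pickle.dump(d,open("cal.pkl","wb"));print(ctrl.get_obs())
E
```

```text
pics
side {'vfov': 43.5557135463351, 'cx': 321.2767939447744, 'cy': 195.19646339913038, 'k1': -0.03905251701089546, 'R': array([[ 0.99013019, -0.13994801,  0.00753372],
       [-0.06500911, -0.50623125, -0.85994403],
       [ 0.12416126,  0.85096679, -0.51033274]]), 't': array([-0.51882183,  0.1226409 ,  1.16041911])}
top {'vfov': 54.52765747422479, 'cx': 323.2114458905191, 'cy': 210.8532685610086, 'k1': -0.09170222209537882, 'R': array([[ 0.0085575 , -0.99996054,  0.00238592],
       [-0.99485202, -0.00875467, -0.10095946],
       [ 0.10097636, -0.00150968, -0.99488768]]), 't': array([0.0583046 , 0.50851759, 1.24291361])}
{'t': 0.1, 'q': array([ 1.31102032e+00,  2.60647477e-01, -1.39252155e-01,  1.17273114e+00,
       -6.10315065e-06,  1.57084052e+00]), 'joint_velocities': array([ 9.34943899e-04, -8.64150458e-06,  2.14662820e-03, -2.63986653e-03,
       -1.89061673e-04,  1.50712266e-04]), 'joint_torque': array([-1.00969399e-03, -4.06507802e+01,  2.54527670e+01,  1.00907733e-02,
       -7.14366797e-05, -6.22076897e-06]), 'tool_pos': array([0.13469324, 0.50677381, 0.2305283 ]), 'eef_rot': array([ 1.29544944e-01,  9.91573127e-01, -9.09895640e-04, -1.15755734e-04]), 'contact_force': array([-0.49377146,  0.18916293, -0.59748845]), 'wrist_torque': array([0.01543578, 0.03960067, 0.00783121]), 'gripper_force': 0.0, 'finger_gap': 0.08535575709555883}
```

View pics/side0.png

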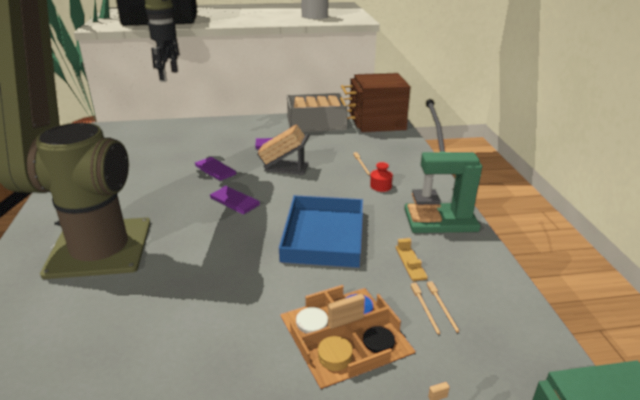

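View pics/top0.png

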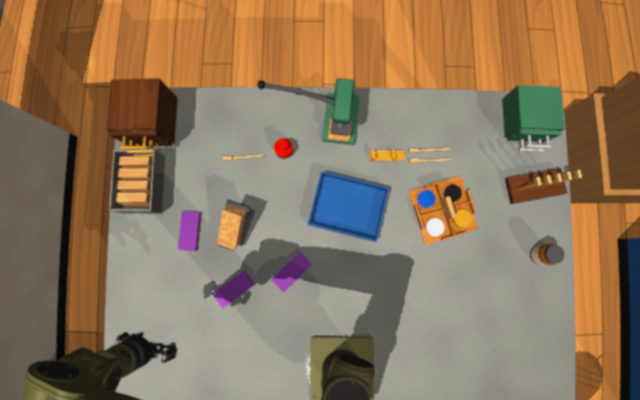

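The side view shows the stand with pads at (283,148), the tray at (323,232) and the organiser at (347,333) with brass at (335,352). The top view shows the stand at (233,225), the tray at (349,205) and the organiser at (443,210) with brass at (462,218). Candidates for pad_top are the cork stack at top (233,225) and the purple pads at (190,230), (235,289) and (292,271). The cork one on the stand fits, because purple is excluded. I'll confirm this in an enlarged crop.

```bash
python3 - <<'E'
import pickle,cv2,numpy as np
d=pickle.load(open("cal.pkl","rb"))
def crop(n,x,y,w,h,s):
    return cv2.resize(d[n]["pixels"][y:y+h,x:x+w,::-1],(w*s,h*s),interpolation=cv2.INTER_CUBIC)
a=np.hstack([crop("side",245,115,80,60,5),crop("top",200,190,80,60,5)])
b=np.hstack([crop("side",275,280,140,105,3)[:300,:400],crop("top",400,165,80,60,5)])
cv2.imwrite("pics/crop1.png",np.vstack([a,b]))
E
cat > h.py <<'E'
import numpy as np,cv2,pickle
from scipy.spatial.transform import Rotation as Rn
from scipy.optimize import least_squares
def K(c):
    f=200/np.tan(np.radians(c["vfov"]/2));return np.array([[f,0,c["cx"]],[0,f,c["cy"]],[0,0,1.]])
def proj(c,X):
    return cv2.projectPoints(np.atleast_2d(X).astype(float),cv2.Rodrigues(c["R"])[0],c["t"],K(c),np.array([c["k1"],0,0,0.]))[0][:,0]
def onplane(c,uv,z):
    p=cv2.undistortPoints(np.array(uv,float).reshape(-1,1,2),K(c),np.array([c["k1"],0,0,0.]))[:,0]
    r=np.c_[p,np.ones(len(p))]@c["R"];o=-c["R"].T@c["t"]
    return o+r*((z-o[2])/r[:,2])[:,None]
E
```

```text
(no output)
```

View pics/crop1.png

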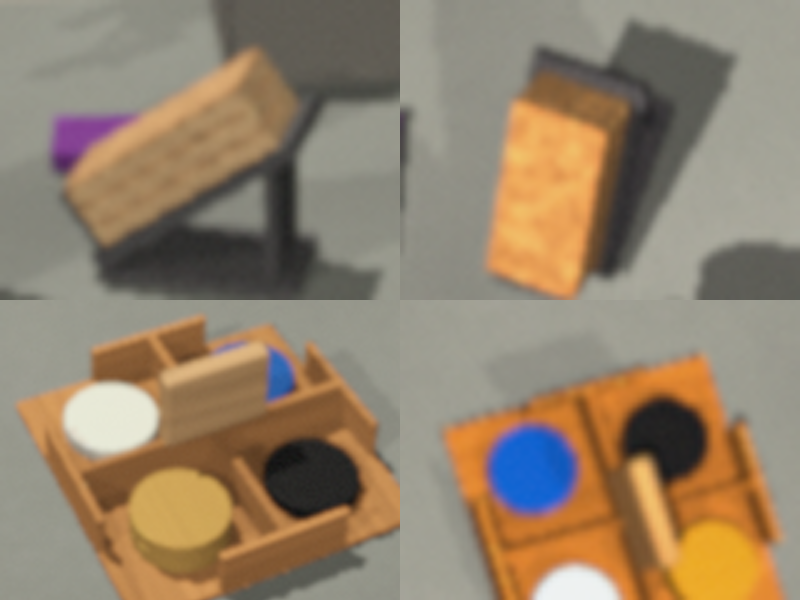

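The crop confirms it: three cork/plywood pads are stacked on the dark stand, with the top face at top-view corners (222.6,209.4), (242.6,215.4), (235.4,249.6) and (217.6,244). The purple pads lie elsewhere. The stacked brass pair sits in the organiser compartment towards −x −y.

Run:
```python
from h import *
d=pickle.load(open("cal.pkl","rb"));T,S=d["top"],d["side"]
print("cams",-T["R"].T@T["t"],-S["R"].T@S["t"])
# stack box: pose = origin at centre of TOP face, yaw, pitch 35
def stack(p,pts):
    R=Rn.from_euler("zy",[p[3],-np.radians(35)]).as_matrix()
    return p[:3]+np.array(pts)@R.T
a,b,c=.065,.03,-.042
tp=[[a,b,0],[a,-b,0],[-a,-b,0],[-a,b,0]];tuv=[(222.6,209.4),(242.6,215.4),(235.4,249.6),(217.6,244)]
sp=[[-a,-b,0],[-a,-b,c],[a,b,0],[a,-b,c]];suv=[(258,152),(266,164),(296,124.4),(300.6,145.4)]
f=lambda p:np.r_[proj(T,stack(p,tp))-tuv,proj(S,stack(p,sp))-suv].ravel()
r=least_squares(f,[.45,.27,.1,-.17],loss="soft_l1");print("stacktop",r.x,np.round(f(r.x),1))
# tray rim + others from top masks
hsv=cv2.cvtColor(T["pixels"],cv2.COLOR_RGB2HSV)
def rect(lo,hi,box,z,c=T):
    h=cv2.cvtColor(c["pixels"],cv2.COLOR_RGB2HSV);m=cv2.inRange(h,np.array(lo),np.array(hi));k=np.zeros_like(m);x,y,X,Y=box;k[y:Y,x:X]=m[y:Y,x:X]
    cn=max(cv2.findContours(k,cv2.RETR_EXTERNAL,cv2.CHAIN_APPROX_NONE)[0],key=cv2.contourArea)[:,0]
    w=onplane(c,cn,z)[:,:2].astype(np.float32);return cv2.minAreaRect(w*1000), w.mean(0)
print("tray",rect((100,90,40),(125,255,255),(290,160,405,250),.04))
print("org",rect((5,80,60),(25,255,255),(400,165,485,250),.005))
for n,lo,hi,bx,z in [("blue",(105,150,60),(120,255,255),(410,180,440,212),.016),("white",(0,0,190),(180,60,255),(420,215,450,240),.016),("black",(0,0,0),(180,255,60),(440,180,466,203),.016),("brass",(18,120,120),(30,255,255),(452,205,476,230),.027)]:
    try: print(n,rect(lo,hi,bx,z))
    except Exception as e: print(n,"fail")
for n,uv,z in [("press",(340,135),.0),("press top",(345,88),.185),("weight",(284,148),.07),("shankL",[(222,157),(263,155)],.01),("gauge",(387,155),.03)]:
    print(n,onplane(T,uv,z)[:,:2])
# organiser: fin ends
print("finTop top", onplane(T,[(400+640/5-80,165+(455-300)/5),(400+(668-400)/5,165+(565-300)/5)],.084))
```

```text
cams [0.37989592 0.06463061 1.28775999] [ 0.37759484 -0.99800155  0.70157282]
stacktop [ 0.43961169  0.35232625  0.09425219 -0.280353  ] [ 0.6  0.4  0.2 -0.7 -0.1 -0.9 -0.9  0.2 -0.8  2.   0.  -0.1 -0.7 -0.9
  0.5 -0.1]
tray (((524.7789916992188, -18.560455322265625), (230.25050354003906, 181.58526611328125), 76.42655944824219), array([ 0.5241473 , -0.01781132], dtype=float32))
org (((520.7266235351562, -344.5329284667969), (195.78118896484375, 203.89112854003906), 16.662118911743164), array([ 0.5187951 , -0.34147877], dtype=float32))
blue (((553.3505249023438, -279.12921142578125), (49.271060943603516, 50.797882080078125), 44.72092819213867), array([ 0.5533412, -0.2790268], dtype=float32))
white (((460.2509460449219, -306.0215148925781), (56.34519577026367, 57.48619079589844), 0.30285632610321045), array([ 0.45957395, -0.3066583 ], dtype=float32))
black (((575.990234375, -370.527587890625), (49.45719528198242, 45.44217300415039), 58.33061599731445), array([ 0.57536894, -0.36950502], dtype=float32))
brass (((487.6934509277344, -397.29266357421875), (56.070064544677734, 59.76384735107422), 70.00984954833984), array([ 0.48840573, -0.3963697 ], dtype=float32))
press [[0.77153576 0.00755812]]
press top [[0.86049166 0.0011569 ]]
weight [[0.7056021  0.19065394]]
shankL [[0.68964912 0.40657812]
 [0.69705216 0.2672924 ]]
gauge [[ 0.69590865 -0.14758083]]
finTop top [[ 0.55277212 -0.33153516  0.084     ]
 [ 0.48307294 -0.34779896  0.084     ]]
```

```bash
cat >> h.py <<'E'
def frame(zdir,ydir):
    z=np.array(zdir,float);z/=np.linalg.norm(z);y=np.array(ydir,float);y-=z*(y@z);y/=np.linalg.norm(y)
    return np.c_[np.cross(y,z),y,z]
def need(p0,R0,p1,R1):
    """total turn (tool axes, share of pi), shift in tool axes before turn and after turn (units of 20mm)"""
    w=Rn.from_matrix(R0.T@R1).as_rotvec()/np.pi
    print("turn",np.round(w,4),"rows>=%.1f"%(np.linalg.norm(w)*180/7.16),"shift-before",np.round(R0.T@(p1-p0)/.02,2),"shift-after",np.round(R1.T@(p1-p0)/.02,2))
def cur():
    from bench import ctrl
    o=ctrl.get_obs();return np.array(o["tool_pos"]),Rn.from_quat(o["eef_rot"]).as_matrix(),o
E
python3 - <<'E'
from h import *
p,R,o=cur()
ps=-.2803;n=np.array([-np.sin(np.radians(35))*np.cos(ps),-np.sin(np.radians(35))*np.sin(ps),np.cos(np.radians(35))])
Rp=frame(-n,[-np.sin(ps),np.cos(ps),0]);c=np.array([.4396,.3523,.0943])
print(R,Rp)
need(p,R,c+.05*n,Rp);print(c+.05*n,c-.015*n)
E
```

```text
[[-9.66436188e-01  2.56906359e-01 -4.65305309e-04]
 [ 2.56906781e-01  9.66434559e-01 -1.77446499e-03]
 [-6.18420923e-06 -1.83444727e-03 -9.99998317e-01]] [[-7.87182578e-01  2.76643953e-01  5.51191175e-01]
 [ 2.26613459e-01  9.60972488e-01 -1.58676453e-01]
 [-5.73576436e-01  1.83107578e-17 -8.19152044e-01]]
turn [ 0.0014 -0.1944  0.0065] rows>=4.9 shift-before [-15.28  -3.51   4.77] shift-after [-9.84 -3.2  12.71]
[0.41204044 0.36023382 0.1352576 ] [0.44786787 0.34991985 0.08201272]
```

drive_tool([
  [0, 0, 0, -1, -0.2, 0.2, 0],
  [0, 0, 0, -1, -0.2, 0.2, 0],
  [0, 0, 0, -1, -0.2, 0.2, 0],
  [0, 0, 0, -1, -0.2, 0.2, 0],
  [0, 0, 0, -1, -0.2, 0.2, 0],
], squeeze=40)

```text
t: 0.52
tool_pos: [0.2269, 0.4615, 0.2106]
eef_rot: [0.129, 0.992, -0.001, -0.0]
contact_force: [-0.4, 0.2, -0.7]
finger_gap: 0.0853
gripper_force: 0.0
```

drive_tool([
  [0, 0, 0, -1, -0.2, 0.2, 0],
  [0, 0, 0, -1, -0.2, 0.2, 0],
  [0, 0, 0, -1, -0.2, 0.2, 0],
  [0, 0, 0, -1, -0.2, 0.2, 0],
  [0, 0, 0, -1, -0.2, 0.2, 0],
])

```text
t: 0.93
tool_pos: [0.3184, 0.4165, 0.1907]
eef_rot: [0.129, 0.992, -0.0, -0.0]
contact_force: [-0.1, 0.1, -0.0]
finger_gap: 0.0852
gripper_force: 0.0
```

drive_tool([
  [0, -0.039, 0.001, 0, 0, 0, 0],
  [0, -0.039, 0.001, 0, 0, 0, 0],
  [0, -0.039, 0.001, 0, 0, 0, 0],
  [0, -0.039, 0.001, 0, 0, 0, 0],
  [0, -0.039, 0.001, 0, 0, 0, 0],
])

```text
t: 1.35
tool_pos: [0.3181, 0.4175, 0.1925]
eef_rot: [0.132, 0.943, -0.038, 0.302]
contact_force: [0.2, 0.2, -0.5]
finger_gap: 0.0857
gripper_force: 0.0
```

Run:
```python
from h import *
p,R,o=cur();print(p,o["q"],o["t"])
ps=-.2803;n=np.array([-np.sin(np.radians(35))*np.cos(ps),-np.sin(np.radians(35))*np.sin(ps),np.cos(np.radians(35))])
Rp=frame(-n,[-np.sin(ps),np.cos(ps),0]);c=np.array([.4396,.3523,.0943])
need(p,R,c+.05*n,Rp);need(p,R,c-.015*n,Rp)
```

```text
[0.31811634 0.41754944 0.19246936] [ 1.28130619  0.25672653 -0.41410127  0.88144048 -0.61816255  1.55299087] 1.35
turn [ 0.0031  0.0024 -0.0001] rows>=0.1 shift-before [-2.67 -1.51  5.39] shift-after [-2.71 -1.45  5.39]
turn [ 0.0031  0.0024 -0.0001] rows>=0.1 shift-before [-2.64 -1.54  8.64] shift-after [-2.71 -1.45  8.64]
```

drive_tool([
  [0.003, 0.002, 0, -0.9, -0.5, 1, 0],
  [0, 0, 0, -0.9, -0.5, 1, 0],
  [0, 0, 0, -0.9, -0.5, 1, 0],
  [0, 0, 0, 0, 0, 1, 0],
  [0, 0, 0, 0, 0, 1, 0],
])

```text
t: 1.77
tool_pos: [0.4076, 0.3599, 0.1398]
eef_rot: [0.133, 0.945, -0.043, 0.295]
contact_force: [-0.6, 0.4, 0.4]
finger_gap: 0.0852
gripper_force: 0.0
```

drive_tool([
  [0, 0, 0, 0, 0, 1, 0],
  [0, 0, 0, 0, 0, 0.4, 0],
  [0, 0, 0, 0, 0, 0, 0],
])

```text
t: 2.02
tool_pos: [0.4221, 0.3541, 0.1151]
eef_rot: [0.133, 0.945, -0.045, 0.294]
contact_force: [-0.1, 0.9, 0.2]
finger_gap: 0.0853
gripper_force: 0.0
```

```bash
cat > v.py <<'E'
import sys,cv2,numpy as np
from h import *
from bench import vision
name,(sx,sy),(tx,ty)=sys.argv[1],eval(sys.argv[2]),eval(sys.argv[3])
s,t=[vision.read_camera(n) for n in("side","top")]
pickle.dump({"side":s,"top":t},open(name+".pkl","wb"))
w,h,z=100,120,4
f=lambda c,x,y:cv2.resize(c["pixels"][y:y+h,x:x+w,::-1],None,fx=z,fy=z,interpolation=cv2.INTER_CUBIC)
cv2.imwrite(f"pics/{name}.png",np.hstack([f(s,sx,sy),f(t,tx,ty)]))
E
python3 v.py a 235,75 185,170
python3 - <<'E'
from h import *
p,R,o=cur();print(p,o["contact_force"])
ps=-.2803;n=np.array([-np.sin(np.radians(35))*np.cos(ps),-np.sin(np.radians(35))*np.sin(ps),np.cos(np.radians(35))])
Rp=frame(-n,[-np.sin(ps),np.cos(ps),0]);c=np.array([.4396,.3523,.0943])
need(p,R,c-.015*n,Rp)
d=pickle.load(open("a.pkl","rb"))
for k in("side","top"):print(k,proj(d[k],[p,p-.015*R[:,2]+.047*R[:,1],p-.015*R[:,2]-.047*R[:,1]]))
E
```

```text
[0.42221631 0.35590246 0.11707966] [ 0.17329125 -0.16320041 -0.04510374]
turn [-0.001  -0.0015  0.0007] rows>=0.0 shift-before [-0.08  0.07  2.19] shift-after [-0.07  0.07  2.19]
side [[269.8602871  131.4290852 ]
 [270.46520626 121.24810319]
 [262.92467402 133.73126882]]
top [[226.27063133 235.1267236 ]
 [209.69822132 233.18401799]
 [239.18931645 242.22088065]]
```

View pics/a.png

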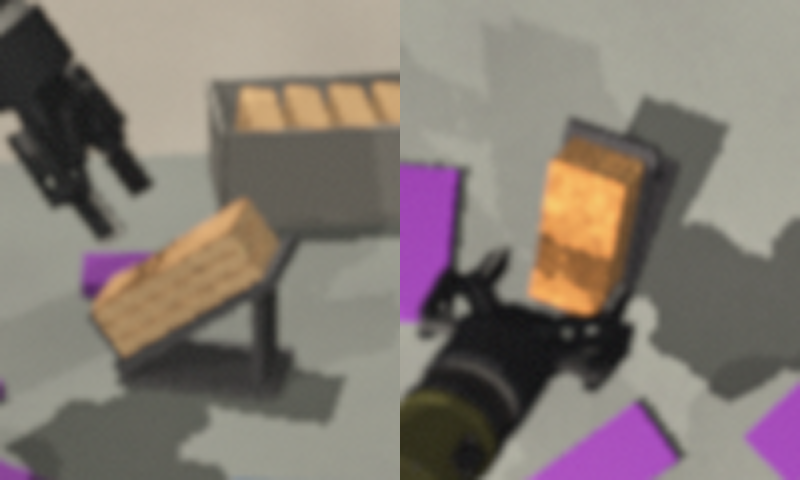

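The view shows the fingertips at side-crop (108,235) and top-crop (500,253) and (620,295), which match the prediction. They straddle the stack's axis, so I'll descend and grip.

drive_tool([
  [0, 0, 0, 0, 0.07, 0.8, 0],
  [0, 0, 0, 0, 0, 0.8, 0],
  [0, 0, 0, 0, 0, 0.55, 0],
  [0, 0, 0, 0, 0, 0, 0],
  [0, 0, 0, 0, 0, 0, 0],
])

```text
t: 2.53
tool_pos: [0.4461, 0.351, 0.0823]
eef_rot: [0.133, 0.945, -0.043, 0.295]
contact_force: [-0.2, 0.2, -0.0]
finger_gap: 0.0854
gripper_force: 0.0
```

drive_tool([
  [0, 0, 0, 0, 0, 0, 0.35],
  [0, 0, 0, 0, 0, 0, 0.4],
  [0, 0, 0, 0, 0, 0, 0.5],
  [0, 0, 0, 0, 0, 0, 0.6],
  [0, 0, 0, 0, 0, 0, 0.6],
])

```text
t: 2.95
tool_pos: [0.4463, 0.3518, 0.0832]
eef_rot: [0.133, 0.945, -0.042, 0.296]
contact_force: [-4.2, 0.2, 5.7]
finger_gap: 0.0586
gripper_force: 41.4
```

```bash
python3 v.py b 235,75 185,170;python3 -c "
from h import *
p,R,o=cur();print(p,o['finger_gap'],o['gripper_force'],o['contact_force'])"
```

```text
[0.44632872 0.35183874 0.08323156] 0.05845602877899029 41.429483394913404 [-4.08531597  1.19160928  5.22814331]
```

View pics/b.png

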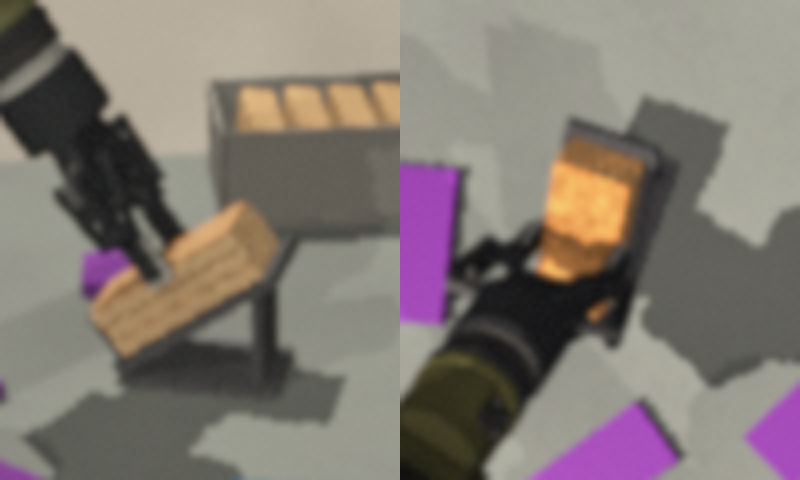

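The near fingertip sits at side-crop (160,285), within the top layer. I'll lift a little and check.

drive_tool([
  [0, 0, 0, 0, 0, -0.2, 0.6],
  [0, 0, 0, 0, 0, -0.3, 0.6],
  [0, 0, 0, 0, 0, -0.5, 0.6],
  [0, 0, 0, 0, 0, -0.5, 0.6],
  [0, 0, 0, 0, 0, 0, 0.6],
])

```text
t: 3.47
tool_pos: [0.4295, 0.3564, 0.108]
eef_rot: [0.132, 0.945, -0.042, 0.296]
contact_force: [0.2, 1.4, -1.3]
finger_gap: 0.0587
gripper_force: 43.1
```

```bash
python3 v.py c 235,75 185,170;python3 -c "
from h import *
p,R,o=cur();print(p,o['finger_gap'],o['gripper_force'],o['contact_force'])"
```

```text
[0.42972464 0.35576266 0.10675351] 0.058719149749790325 43.11857643027906 [ 0.07174487 -1.14505227 -0.58873718]
```

View pics/c.png

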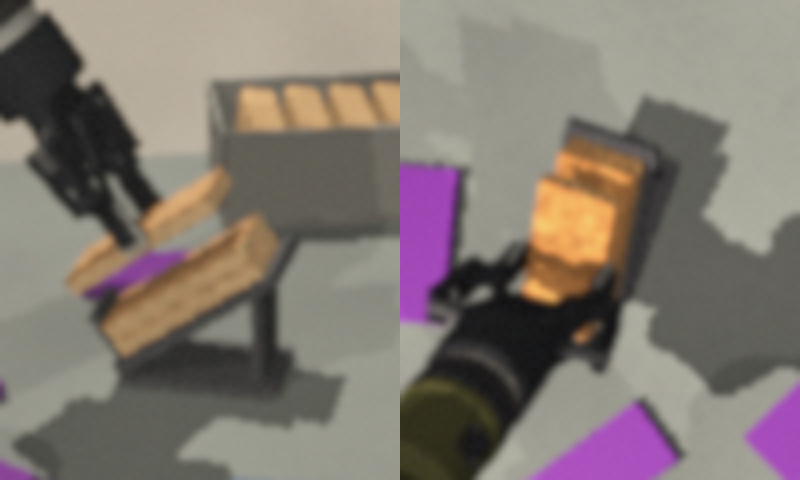

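Only the top pad came up. It's at side-crop (67,285)–(230,175), and two pads are left on the stand. Next I'll plan the carry to the +y end of the tray.

drive_tool([
  [0, 0, 0, 0, 0, -0.8, 0.6],
  [0, 0, 0, 0, 0, -1, 0.6],
  [0, 0, 0, 0, 0, -1, 0.6],
  [0, 0, 0, 0, 0, -1, 0.6],
  [0, 0, 0, 0, 0, -0.8, 0.6],
])

```text
t: 3.98
tool_pos: [0.379, 0.3699, 0.1825]
eef_rot: [0.133, 0.945, -0.043, 0.295]
contact_force: [0.0, 0.6, -0.1]
finger_gap: 0.0586
gripper_force: 43.1
```

drive_tool([
  [0, 0.032, 0, 0, -0.5, 0, 0.6],
  [0, 0.032, 0, 0, -1, 0, 0.6],
  [0, 0.032, 0, 0, -1, 0, 0.6],
  [0, 0.032, 0, 0, -1, 0, 0.6],
  [0, 0.032, 0, 0, -1, 0, 0.6],
])

```text
t: 4.4
tool_pos: [0.3543, 0.283, 0.1828]
eef_rot: [0.139, 0.989, -0.007, 0.049]
contact_force: [0.9, 0.2, -1.0]
finger_gap: 0.0586
gripper_force: 43.1
```

Run:
```python
from h import *
p,R,o=cur();print(p,o["q"],o["finger_gap"])
a=np.radians(-13.6)
need(p,R,np.array([.5374,.0339,.06]),frame([0,0,-1],[-np.sin(a),np.cos(a),0]))
```

```text
[0.35427727 0.28303448 0.18278772] [ 0.73430952  0.12857173 -0.44473757  0.94545201 -0.08530183  1.01109919] 0.058637585081781456
turn [-0.001   0.0318 -0.0132] rows>=0.9 shift-before [-11.56  -9.45   7.34] shift-after [-11.83  -9.95   6.14]
```

drive_tool([
  [0, 0.032, -0.013, 0, 0, 0, 0.6],
  [0, 0, 0, -1, -0.83, 0.2, 0.6],
  [0, 0, 0, -1, -0.83, 0.2, 0.6],
  [0, 0, 0, -1, -0.83, 0.2, 0.6],
  [0, 0, 0, -1, -0.83, 0.2, 0.6],
])

```text
t: 4.82
tool_pos: [0.4173, 0.1984, 0.1661]
eef_rot: [0.119, 0.993, -0.003, 0.001]
contact_force: [0.7, 1.0, -0.4]
finger_gap: 0.0587
gripper_force: 43.1
```

drive_tool([
  [0, 0, 0, -1, -0.83, 0.2, 0.6],
  [0, 0, 0, -1, -0.83, 0.2, 0.6],
  [0, 0, 0, -1, -0.83, 0.2, 0.6],
  [0, 0, 0, -1, -0.83, 0.2, 0.6],
  [0, 0, 0, -1, -0.83, 0.2, 0.6],
])

```text
t: 5.23
tool_pos: [0.4946, 0.0939, 0.1467]
eef_rot: [0.12, 0.993, -0.003, 0.001]
contact_force: [0.6, -0.2, -0.8]
finger_gap: 0.0587
gripper_force: 43.1
```

drive_tool([
  [0, 0, 0, -1, -0.83, 0.4, 0.6],
  [0, 0, 0, -1, -0.83, 0.4, 0.6],
  [0, 0, 0, -0.8, -0.83, 0.8, 0.6],
  [0, 0, 0, 0, 0, 1, 0.6],
  [0, 0, 0, 0, 0, 0, 0.6],
])

```text
t: 5.65
tool_pos: [0.5346, 0.0319, 0.0921]
eef_rot: [0.121, 0.993, -0.004, -0.002]
contact_force: [-1.3, 1.2, -1.1]
finger_gap: 0.0588
gripper_force: 43.1
```

```bash
python3 v.py d 275,150 300,150
python3 - <<'E'
from h import *
p,R,o=cur();print(p,o["q"],o["finger_gap"])
a=np.radians(-13.6)
need(p,R,np.array([.5374,.0339,.01]),frame([0,0,-1],[-np.sin(a),np.cos(a),0]))
E
```

```text
[0.53541115 0.03326543 0.09490095] [ 0.06551433  0.37560055 -0.3468032   0.85097067 -0.00579888  0.30511945] 0.05846624231028856
turn [-0.002  -0.0002 -0.0007] rows>=0.1 shift-before [-0.09  0.08  4.24] shift-after [-0.09  0.05  4.25]
```

View pics/d.png

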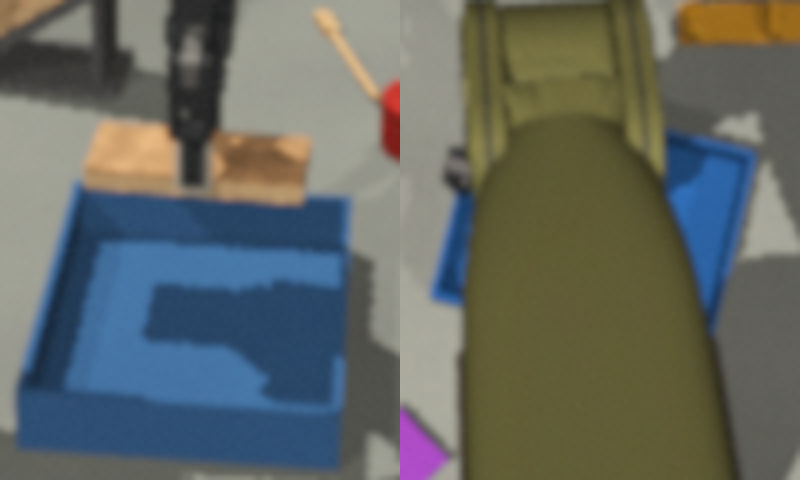

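The pad is level at side-crop (85,150)–(310,190), aligned with the tray walls and over its far end. I'll lower and release it.

drive_tool([
  [-0.002, 0, 0, -0.09, 0.07, 0.8, 0.6],
  [0, 0, 0, 0, 0, 1, 0.6],
  [0, 0, 0, 0, 0, 1, 0.6],
  [0, 0, 0, 0, 0, 0.8, 0.6],
  [0, 0, 0, 0, 0, 0.4, 0.6],
])

```text
t: 6.17
tool_pos: [0.5384, 0.0351, 0.0153]
eef_rot: [0.119, 0.993, 0.0, 0.001]
contact_force: [-0.4, 0.1, -0.6]
finger_gap: 0.0587
gripper_force: 43.1
```

drive_tool([
  [0, 0, 0, 0, 0, 0.2, 0.6],
  [0, 0, 0, 0, 0, 0.1, 0.6],
  [0, 0, 0, 0, 0, 0, 0.6],
])

```text
t: 6.42
tool_pos: [0.5399, 0.0348, 0.0107]
eef_rot: [0.119, 0.993, 0.0, 0.002]
contact_force: [0.4, -0.3, 0.1]
finger_gap: 0.0586
gripper_force: 43.1
```

drive_tool([
  [0, 0, 0, 0, 0, 0.1, 0.6],
  [0, 0, 0, 0, 0, 0.1, 0.6],
  [0, 0, 0, 0, 0, 0, 0.6],
])

```text
t: 6.67
tool_pos: [0.5405, 0.0346, 0.0077]
eef_rot: [0.119, 0.993, 0.001, 0.003]
contact_force: [-1.7, 0.2, 6.5]
finger_gap: 0.0589
gripper_force: 43.9
```

drive_tool([
  [0, 0, 0, 0, 0, 0, 0.25],
  [0, 0, 0, 0, 0, 0, 0.18],
  [0, 0, 0, 0, 0, 0, 0.18],
  [0, 0, 0, 0, 0, -0.3, 0.18],
  [0, 0, 0, 0, 0, -0.6, 0.18],
])

```text
t: 7.08
tool_pos: [0.5378, 0.0343, 0.0232]
eef_rot: [0.119, 0.993, 0.0, -0.0]
contact_force: [0.3, 0.4, 0.7]
finger_gap: 0.0702
gripper_force: 0.0
```

drive_tool([
  [0, 0, 0, 0, 0, -1, 0.18],
  [0, 0, 0, 0, 0, -1, 0.18],
  [0, 0, 0, 0, 0, -1, 0.18],
  [0, 0, 0, 0, 0, -1, 0.18],
  [0, 0, 0, 0, 0, -1, 0.18],
])

```text
t: 7.5
tool_pos: [0.5387, 0.0344, 0.1253]
eef_rot: [0.119, 0.993, 0.0, 0.001]
contact_force: [0.0, -0.7, -0.7]
finger_gap: 0.0701
gripper_force: 0.0
```

Run:
```python
from h import *
p,R,o=cur();print(p,o["finger_gap"])
d=pickle.load(open("cal.pkl","rb"));T,S=d["top"],d["side"]
# organiser base outline fit: model silhouette vs. orange mask corners by base corner points
h=cv2.cvtColor(T["pixels"],cv2.COLOR_RGB2HSV);m=cv2.inRange(h,(5,80,60),(25,255,255));k=np.zeros_like(m);k[165:250,400:485]=m[165:250,400:485]
L=.0945;
def solid(p):
    a=p[2];Rz=np.array([[np.cos(a),-np.sin(a)],[np.sin(a),np.cos(a)]])
    polys=[]
    def box(x0,x1,y0,y1,z0,z1):
        c=np.array([[x,y,z] for x in(x0,x1) for y in(y0,y1) for z in(z0,z1)],float)
        c[:,:2]=c[:,:2]@Rz.T+p[:2]
        return c
    return [box(-L,L,-L,L,0,.005)]+[box(*q,.005,.032) for q in [(-.0415,.0415,L-.005,L),(-.0415,.0415,-L,-L+.005),(L-.005,L,-.0415,.0415),(-L,-L+.005,-.0415,.0415)]]+[box(-.035,.035,-.007,.007,.032,.084)]
fill=cv2.morphologyEx(k,cv2.MORPH_CLOSE,np.ones((3,3)))
cn=max(cv2.findContours(fill,cv2.RETR_EXTERNAL,cv2.CHAIN_APPROX_NONE)[0],key=cv2.contourArea)
F=np.zeros_like(m);cv2.drawContours(F,[cn],-1,255,-1)
F4=cv2.resize(F,None,fx=4,fy=4,interpolation=cv2.INTER_LINEAR)>127
def cost(p):
    M=np.zeros((1600,2560),np.uint8)
    for b in solid(p):
        cv2.fillConvexPoly(M,cv2.convexHull(np.round((proj(T,b)+.5)*4).astype(np.int32)),255)
    return np.sum((M>0)!=F4)
from scipy.optimize import minimize
r=minimize(cost,[.5185,-.3405,.24],method="Nelder-Mead",options=dict(initial_simplex=np.array([.5185,-.3405,.24])+np.array([[0,0,0],[.006,0,0],[0,.006,0],[0,0,.05]])))
print(r.x,r.fun,F4.sum())
# fin edge direction in top view
a,b=proj(T,solid(r.x)[-1][[1,3]]).mean(0),proj(T,solid(r.x)[-1][[5,7]]).mean(0);print("fin top ends px",a,b)
```

```text
[0.53868902 0.03439136 0.12529265] 0.07010604705746588
[ 0.51955867 -0.33989029  0.29421095] 1066.0 52652
fin top ends px [454.2716241 217.0594239] [447.44030169 195.90552532]
```

drive_tool([
  [0, 0, -0.034, 0, 0, -0.4, 0],
  [0, 0, -0.034, 0, 0, -0.4, 0],
  [0, 0, -0.034, 0, 0, -0.2, 0],
  [0, 0, -0.034, 0, 0, 0, 0],
  [0, 0, -0.034, 0, 0, 0, 0],
])

```text
t: 7.92
tool_pos: [0.5391, 0.0344, 0.1449]
eef_rot: [-0.15, 0.989, -0.0, 0.002]
contact_force: [1.0, -0.2, 1.1]
finger_gap: 0.0855
gripper_force: 0.0
```

Run:
```python
from h import *
p,R,o=cur();print(p,o["q"])
a=.294
need(p,R,np.array([.5196,-.3399,.11]),frame([0,0,-1],[-np.sin(a),np.cos(a),0]))
```

```text
[0.53913882 0.0343874  0.14487737] [ 6.36365789e-02  3.33616956e-01 -2.66640671e-01  9.66271937e-01
  9.98733674e-05 -2.36525843e-01]
turn [-0.0003  0.0013  0.002 ] rows>=0.1 shift-before [  6.47 -17.59   1.73] shift-after [  6.36 -17.63   1.74]
```

drive_tool([
  [0, 0.001, 0.002, 0.36, -1, 0, 0],
  [0, 0, 0, 0.36, -1, 0, 0],
  [0, 0, 0, 0.36, -1, 0, 0],
  [0, 0, 0, 0.36, -1, 0, 0],
  [0, 0, 0, 0.36, -1, 0, 0],
])

```text
t: 8.33
tool_pos: [0.5327, -0.0726, 0.1443]
eef_rot: [-0.144, 0.99, -0.0, -0.0]
contact_force: [-0.3, 0.2, 0.9]
finger_gap: 0.0853
gripper_force: 0.0
```

drive_tool([
  [0, 0, 0, 0.36, -1, 0, 0],
  [0, 0, 0, 0.36, -1, 0, 0],
  [0, 0, 0, 0.36, -1, 0, 0],
  [0, 0, 0, 0.36, -1, 0, 0],
  [0, 0, 0, 0.36, -1, 0, 0],
])

```text
t: 8.75
tool_pos: [0.5266, -0.1789, 0.1444]
eef_rot: [-0.144, 0.99, -0.0, -0.0]
contact_force: [1.2, -0.2, -1.2]
finger_gap: 0.0856
gripper_force: 0.0
```

drive_tool([
  [0, 0, 0, 0.36, -1, 0, 0],
  [0, 0, 0, 0.36, -1, 0, 0],
  [0, 0, 0, 0.36, -1, 0, 0],
  [0, 0, 0, 0.36, -1, 0, 0],
  [0, 0, 0, 0.36, -1, 0, 0],
])

```text
t: 9.17
tool_pos: [0.5205, -0.285, 0.1444]
eef_rot: [-0.144, 0.99, -0.0, -0.0]
contact_force: [0.1, -0.5, 0.0]
finger_gap: 0.0853
gripper_force: 0.0
```

drive_tool([
  [0, 0, 0, 0.36, -1, 0, 0],
  [0, 0, 0, 0.36, -1, 0, 0],
  [0, 0, 0, 0.2, -0.6, 0, 0],
  [0, 0, 0, 0, 0, 0, 0],
  [0, 0, 0, 0, 0, 0, 0],
])

```text
t: 9.58
tool_pos: [0.5178, -0.339, 0.1441]
eef_rot: [-0.143, 0.99, 0.0, -0.0]
contact_force: [-0.3, 0.3, -0.8]
finger_gap: 0.0858
gripper_force: 0.0
```

```bash
python3 v.py e 285,250 390,150
python3 - <<'E'
from h import *
p,R,o=cur();print(p,o["q"])
a=.294
need(p,R,np.array([.5196,-.3399,.039]),frame([0,0,-1],[-np.sin(a),np.cos(a),0]))
d=pickle.load(open("e.pkl","rb"))
for k in("side","top"):print(k,proj(d[k],[p-.013*R[:,2]+.0425*R[:,1],p-.013*R[:,2]-.0425*R[:,1],[.5196,-.3399,.084]]))
E
```

```text
[ 0.51785122 -0.33795875  0.14415601] [-5.78266860e-01  4.64235937e-01 -5.78771170e-02  1.04923150e+00
  1.03815037e-04 -8.67539588e-01]
turn [ 0.0002 -0.0001 -0.0015] rows>=0.0 shift-before [-0.06 -0.12  5.26] shift-after [-0.06 -0.12  5.26]
side [[335.16107553 254.25518941]
 [357.75271231 283.04626388]
 [345.81841557 300.80136152]]
top [[444.92437649 208.19133712]
 [471.48037699 200.35702396]
 [450.8623013  206.44472259]]
```

View pics/e.png

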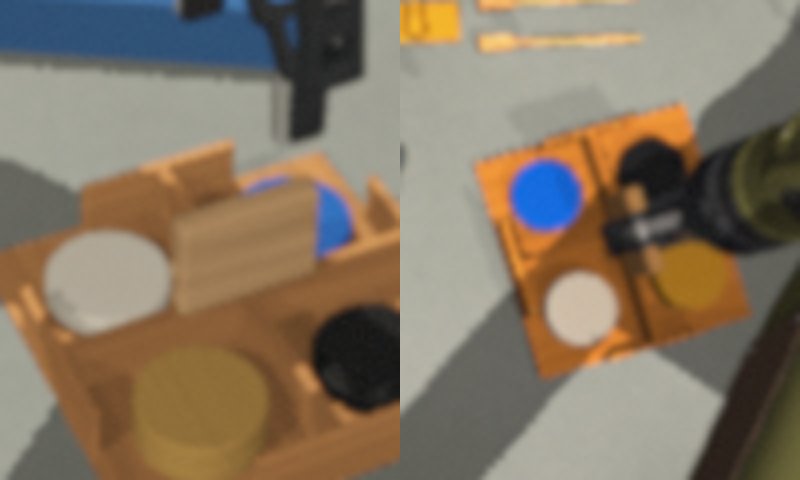

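The fin's top midpoint is at side-crop (245,200), which matches the prediction of (243,203), and the fingers straddle it. I'll descend and grip.

drive_tool([
  [0, 0, 0, -0.06, -0.12, 1, 0],
  [0, 0, 0, 0, 0, 1, 0],
  [0, 0, 0, 0, 0, 1, 0],
  [0, 0, 0, 0, 0, 1, 0],
  [0, 0, 0, 0, 0, 0.8, 0],
], squeeze=110)

```text
t: 10.1
tool_pos: [0.5195, -0.3391, 0.0469]
eef_rot: [-0.145, 0.989, 0.0, -0.001]
contact_force: [-0.3, -0.8, -0.3]
finger_gap: 0.0853
gripper_force: 0.0
```

drive_tool([
  [0, 0, 0, 0, 0, 0.4, 0.2],
  [0, 0, 0, 0, 0, 0, 0.5],
  [0, 0, 0, 0, 0, 0, 0.7],
  [0, 0, 0, 0, 0, 0, 0.8],
  [0, 0, 0, 0, 0, 0, 0.9],
])

```text
t: 10.52
tool_pos: [0.5209, -0.3415, 0.0417]
eef_rot: [-0.144, 0.99, -0.001, 0.001]
contact_force: [0.1, -0.0, -0.5]
finger_gap: 0.0254
gripper_force: 0.0
```

drive_tool([
  [0, 0, 0, 0, 0, 0, 1],
  [0, 0, 0, 0, 0, 0, 1],
  [0, 0, 0, 0, 0, 0, 1],
])

```text
t: 10.77
tool_pos: [0.5207, -0.341, 0.0417]
eef_rot: [-0.144, 0.99, -0.001, 0.001]
contact_force: [-0.3, 3.3, 6.0]
finger_gap: 0.0128
gripper_force: 108.3
```

drive_tool([
  [0, 0, 0, 0, 0, -0.3, 1],
  [0, 0, 0, 0, 0, -0.5, 1],
  [0, 0, 0, 0, 0, -0.8, 1],
  [0, 0, 0, 0, 0, -0.8, 1],
  [0, 0, 0, 0, 0, -0.8, 1],
])

```text
t: 11.18
tool_pos: [0.5191, -0.3408, 0.1045]
eef_rot: [-0.144, 0.99, 0.0, -0.001]
contact_force: [0.0, 0.2, -5.8]
finger_gap: 0.0129
gripper_force: 107.2
```

drive_tool([
  [0, 0, 0, 0, 0, -0.8, 1],
  [0, 0, 0, 0, 0, -0.8, 1],
  [0, 0, 0, 0, 0, -0.8, 1],
  [0, 0, 0, 0, 0, -0.7, 1],
  [0, 0, 0, 0, 0, -0.3, 1],
])

```text
t: 11.6
tool_pos: [0.5203, -0.3416, 0.1744]
eef_rot: [-0.144, 0.99, -0.001, 0.001]
contact_force: [1.0, -1.7, -4.7]
finger_gap: 0.0122
gripper_force: 107.5
```

Run:
```python
from h import *
p,R,o=cur();print(p,o["q"],o["contact_force"],o["wrist_torque"],o["finger_gap"])
a=np.radians(31.4)
need(p,R,np.array([.5475,.0757,.172]),frame([0,0,-1],[-np.sin(a),np.cos(a),0]))
```

```text
[ 0.52027049 -0.34156465  0.17437246] [-5.80548049e-01  4.51110697e-01  1.88002157e-03  1.11882821e+00
 -7.62467491e-04 -8.68917320e-01] [ 1.02634459 -1.71515998 -4.72809524] [-0.02914168 -0.0627049   0.0482474 ] 0.01223126883906166
turn [-0.0009  0.0003 -0.0827] rows>=2.1 shift-before [-7.24 19.61  0.08] shift-after [-12.03  17.1    0.12]
```

drive_tool([
  [0, 0, 0, -0.11, 0.3, 0, 1],
  [0, 0, 0, -0.26, 0.7, 0, 1],
  [0, 0, 0, -0.37, 1, 0, 1],
  [0, 0, 0, -0.37, 1, 0, 1],
  [0, 0, 0, -0.37, 1, 0, 1],
])

```text
t: 12.02
tool_pos: [0.524, -0.2531, 0.1703]
eef_rot: [-0.144, 0.99, 0.001, -0.001]
contact_force: [-0.5, 0.4, -5.1]
finger_gap: 0.0126
gripper_force: 107.7
```

drive_tool([
  [0, 0, 0, -0.37, 1, 0, 1],
  [0, 0, 0, -0.37, 1, 0, 1],
  [0, 0, 0, -0.37, 1, 0, 1],
  [0, 0, 0, -0.37, 1, 0, 1],
  [0, 0, 0, -0.37, 1, 0, 1],
])

```text
t: 12.43
tool_pos: [0.5307, -0.1467, 0.1705]
eef_rot: [-0.144, 0.99, 0.001, -0.002]
contact_force: [1.3, 0.2, -5.0]
finger_gap: 0.0128
gripper_force: 107.7
```

drive_tool([
  [0, 0, 0, -0.37, 1, 0, 1],
  [0, 0, 0, -0.37, 1, 0, 1],
  [0, 0, 0, -0.37, 1, 0, 1],
  [0, 0, 0, -0.37, 1, 0, 1],
  [0, 0, 0, -0.37, 1, 0, 1],
])

```text
t: 12.85
tool_pos: [0.5374, -0.0406, 0.1705]
eef_rot: [-0.144, 0.99, 0.0, -0.002]
contact_force: [-0.4, 0.6, -6.1]
finger_gap: 0.013
gripper_force: 107.7
```

drive_tool([
  [0, 0, 0, -0.37, 1, 0, 1],
  [0, 0, 0, -0.37, 1, 0, 1],
  [0, 0, 0, -0.37, 1, 0, 1],
  [0, 0, 0, -0.37, 1, 0, 1],
  [0, 0, 0, -0.3, 0.8, 0, 1],
])

```text
t: 13.27
tool_pos: [0.5441, 0.0617, 0.1704]
eef_rot: [-0.145, 0.989, 0.0, -0.002]
contact_force: [0.2, -0.4, -5.7]
finger_gap: 0.0129
gripper_force: 107.8
```

drive_tool([
  [0, 0, -0.016, -0.2, 0.5, 0, 1],
  [0, 0, -0.022, -0.1, 0.3, 0, 1],
  [0, 0, -0.022, 0, 0, 0, 1],
  [0, 0, -0.022, 0, 0, 0, 1],
  [0, 0, 0, 0, 0, 0, 1],
])

```text
t: 13.68
tool_pos: [0.545, 0.0773, 0.1704]
eef_rot: [-0.271, 0.963, 0.0, -0.002]
contact_force: [0.4, 0.1, -5.1]
finger_gap: 0.0127
gripper_force: 107.8
```

```bash
python3 v.py f 290,120 310,140
python3 - <<'E'
from h import *
p,R,o=cur();print(p,o["q"],o["t"])
a=np.radians(31.4);need(p,R,np.array([.5475,.0757,.172]),frame([0,0,-1],[-np.sin(a),np.cos(a),0]))
# tilt axis: rotate so up leans to d = tray -y
b=np.radians(-13.6);d=np.array([np.sin(b),-np.cos(b),0]);ax=np.cross([0,0,1],d);print("d",d,"axis in tool",R.T@ax)
E
```

```text
[0.5455904  0.07679901 0.17084556] [ 1.39989896e-01  3.37793018e-01 -1.87856572e-01  1.04778519e+00
 -2.50332905e-04 -4.05315005e-01] 13.7833
turn [ 0.0003 -0.0008 -0.0009] rows>=0.0 shift-before [-0.05 -0.1  -0.06] shift-after [-0.05 -0.1  -0.06]
d [-0.23514211 -0.971961    0.        ] axis in tool [-0.70903027 -0.7051741  -0.00236058]
```

View pics/f.png

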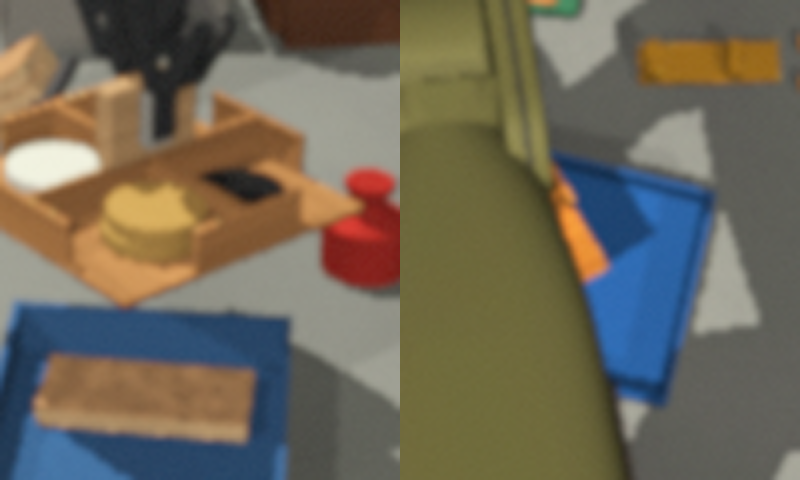

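The brass corner points at the camera, at side-crop (125,300), above the tray. The pad lies flat at the far end, at (145,400). Now I'll tip it.

drive_tool([
  [0, 0, 0, -0.05, -0.1, 0, 1],
  [-0.012, -0.012, 0, 0, 0, 0, 1],
  [-0.016, -0.016, 0, 0, 0, 0, 1],
  [-0.016, -0.016, 0, 0, 0, 0, 1],
  [-0.016, -0.016, 0, 0, 0, 0, 1],
])

```text
t: 14.2
tool_pos: [0.549, 0.0748, 0.1721]
eef_rot: [-0.267, 0.954, 0.116, 0.066]
contact_force: [-0.4, 0.4, -6.0]
finger_gap: 0.0127
gripper_force: 107.9
```

drive_tool([
  [-0.014, -0.014, 0, 0, 0, 0, 1],
  [-0.014, -0.014, 0, 0, 0, 0, 1],
  [-0.012, -0.012, 0, 0, 0, 0, 1],
  [-0.01, -0.01, 0, 0, 0, 0, 1],
  [0, 0, 0, 0, 0, 0, 1],
])

```text
t: 14.62
tool_pos: [0.5479, 0.0729, 0.1705]
eef_rot: [-0.26, 0.935, 0.21, 0.117]
contact_force: [-0.2, -0.6, -5.4]
finger_gap: 0.013
gripper_force: 108.6
```

drive_tool([
  [0, 0, 0, 0, 0, 0, 1],
  [0, 0, 0, 0, 0, 0, 1],
])

```text
t: 14.78
tool_pos: [0.5492, 0.0747, 0.172]
eef_rot: [-0.262, 0.935, 0.21, 0.118]
contact_force: [-1.2, 1.5, -4.5]
finger_gap: 0.0128
gripper_force: 108.6
```

```bash
cat > cups.py <<'E'
from h import *
from bench import vision
S=vision.read_camera("side");h=cv2.cvtColor(S["pixels"],cv2.COLOR_RGB2HSV)
pickle.dump(S,open("s.pkl","wb"))
for n,lo,hi in [("brass",(19,110,80),(30,255,255)),("blue?",(108,200,120),(125,255,255)),("white",(0,0,185),(180,45,255))]:
    m=cv2.inRange(h,lo,hi);m[:130]=0;m[:,:270]=0;m[:,410:]=0
    k,_,s,c=cv2.connectedComponentsWithStats(m)
    print(n,[(int(s[i,4]),c[i].round().tolist()) for i in range(1,k) if s[i,4]>25])
p,R,o=cur();print(p,"up",-R[:,2],o["contact_force"],o["wrist_torque"],o["finger_gap"],o["t"])
E
python3 cups.py
```

```text
brass [(395, [326.0, 191.0]), (272, [404.0, 253.0]), (144, [317.0, 244.0])]
blue? []
white [(334, [301.0, 164.0])]
[0.54941327 0.07508443 0.17226339] up [-0.11161752 -0.45458004  0.88368463] [ 0.26017581  0.7271578  -4.5725804 ] [-0.96794445  0.17763058  0.03670425] 0.013061808391066906 14.8333
```

drive_tool([
  [0, 0, 0, 0, 0, 0, 1],
  [-0.008, -0.008, 0, 0, 0, 0, 1],
  [-0.008, -0.008, 0, 0, 0, 0, 1],
  [-0.008, -0.008, 0, 0, 0, 0, 1],
  [0, 0, 0, 0, 0, 0, 1],
])

```text
t: 15.25
tool_pos: [0.5488, 0.0746, 0.1714]
eef_rot: [-0.258, 0.921, 0.255, 0.143]
contact_force: [-0.3, -0.8, -4.8]
finger_gap: 0.0125
gripper_force: 108.7
```

```bash
python3 cups.py
```

```text
brass [(350, [323.0, 238.0]), (272, [405.0, 252.0])]
blue? []
white [(359, [301.0, 164.0])]
[0.54898329 0.07473348 0.17168884] up [-0.13245033 -0.54333154  0.82900407] [-0.69318264  0.26741495 -4.95804607] [-1.08553669  0.22236725 -0.01539797] 0.012847109383045867 15.3
```

drive_tool([
  [0, 0, 0, 0, 0, 0, 1],
  [0.008, 0.008, 0, 0, 0, 0, 1],
  [0.014, 0.014, 0, 0, 0, 0, 1],
  [0.018, 0.018, 0, 0, 0, 0, 1],
  [0.018, 0.018, 0, 0, 0, 0, 1],
])

```text
t: 15.72
tool_pos: [0.5495, 0.0749, 0.1728]
eef_rot: [-0.266, 0.95, 0.144, 0.082]
contact_force: [-0.0, -0.3, -4.9]
finger_gap: 0.0128
gripper_force: 108.6
```

drive_tool([
  [0.018, 0.018, 0, 0, 0, 0, 1],
  [0.018, 0.018, 0, 0, 0, 0, 1],
  [0.018, 0.018, 0, 0, 0, 0, 1],
  [0.014, 0.014, 0, 0, 0, 0, 1],
  [0.008, 0.008, 0, 0, 0, 0, 1],
])

```text
t: 16.13
tool_pos: [0.5499, 0.0775, 0.1731]
eef_rot: [-0.271, 0.963, -0.001, 0.001]
contact_force: [-0.6, -0.6, -4.7]
finger_gap: 0.0129
gripper_force: 108.2
```

```bash
cp s.pkl s_tilt.pkl; python3 cups.py
python3 - <<'E'
from h import *
a,b=[cv2.resize(pickle.load(open(f,"rb"))["pixels"][135:275,280:380,::-1],None,fx=4,fy=4,interpolation=cv2.INTER_CUBIC) for f in("s_tilt.pkl","s.pkl")]
cv2.imwrite("pics/g.png",np.hstack([a,b]))
E
```

```text
brass [(272, [321.0, 239.0]), (68, [404.0, 245.0]), (26, [402.0, 254.0])]
blue? []
white [(102, [300.0, 162.0])]
[0.55007502 0.07823822 0.17275903] up [-1.44071192e-03  7.14146390e-04  9.99998707e-01] [-0.77574805  2.0436187  -5.38968232] [-0.22147578  0.84407978  0.01712399] 0.012951319785096168 16.1833
```

View pics/g.png

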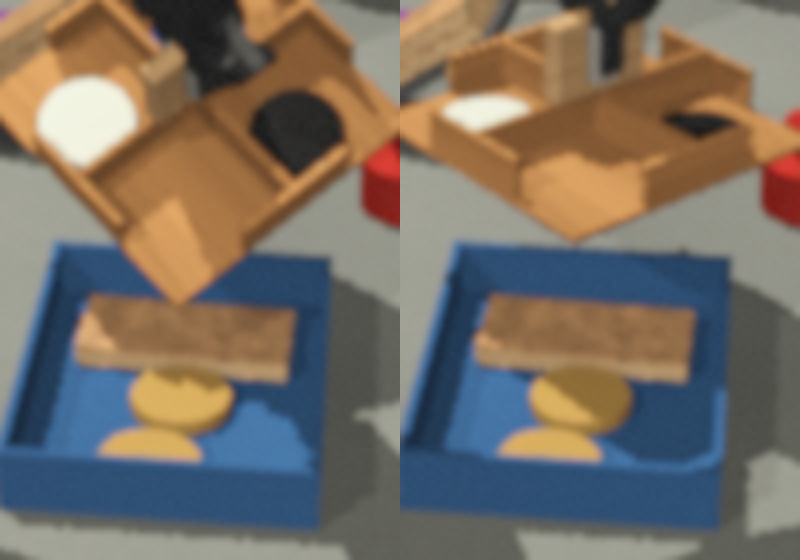

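Both brass cups lie in the tray, at crop (180,395) and (150,445). The brass compartment is empty, and white and black are still in their compartments. I'll carry the organiser back.

Run:
```python
from h import *
p,R,o=cur();print(o["wrist_torque"],o["contact_force"])
need(p,R,np.array([.5204,-.3412,.172]),Rn.from_quat([-.144,.99,0,0]).as_matrix())
```

```text
[-0.22147578  0.84407978  0.01712399] [-0.77574805  2.0436187  -5.38968232]
turn [-0.0004  0.0003  0.0831] rows>=2.1 shift-before [ 12.23 -17.1    0.05] shift-after [  7.4  -19.68   0.04]
```

drive_tool([
  [0, 0, 0.017, 0, 0, 0, 1],
  [0, 0, 0.022, 0, 0, 0, 1],
  [0, 0, 0.022, 0, 0, 0, 1],
  [0, 0, 0.022, 0.11, -0.3, 0, 1],
  [0, 0, 0, 0.26, -0.7, 0, 1],
])

```text
t: 16.6
tool_pos: [0.5485, 0.0558, 0.1724]
eef_rot: [-0.142, 0.99, 0.001, 0.001]
contact_force: [0.4, -0.9, -3.4]
finger_gap: 0.0131
gripper_force: 108.4
```

drive_tool([
  [0, 0, 0, 0.37, -1, 0, 1],
  [0, 0, 0, 0.37, -1, 0, 1],
  [0, 0, 0, 0.37, -1, 0, 1],
  [0, 0, 0, 0.37, -1, 0, 1],
  [0, 0, 0, 0.37, -1, 0, 1],
])

```text
t: 17.02
tool_pos: [0.5409, -0.0529, 0.1725]
eef_rot: [-0.142, 0.99, 0.001, 0.001]
contact_force: [-0.9, 0.0, -3.3]
finger_gap: 0.0124
gripper_force: 109.9
```

drive_tool([
  [0, 0, 0, 0.37, -1, 0, 1],
  [0, 0, 0, 0.37, -1, 0, 1],
  [0, 0, 0, 0.37, -1, 0, 1],
  [0, 0, 0, 0.37, -1, 0, 1],
  [0, 0, 0, 0.37, -1, 0, 1],
])

```text
t: 17.43
tool_pos: [0.5336, -0.1595, 0.1726]
eef_rot: [-0.142, 0.99, 0.0, 0.001]
contact_force: [-0.2, -0.3, -4.3]
finger_gap: 0.0124
gripper_force: 111.0
```

drive_tool([
  [0, 0, 0, 0.37, -1, 0, 1],
  [0, 0, 0, 0.37, -1, 0, 1],
  [0, 0, 0, 0.37, -1, 0, 1],
  [0, 0, 0, 0.37, -1, 0, 1],
  [0, 0, 0, 0.37, -1, 0, 1],
])

```text
t: 17.85
tool_pos: [0.5264, -0.2659, 0.1726]
eef_rot: [-0.142, 0.99, 0.0, 0.001]
contact_force: [0.4, 0.3, -4.0]
finger_gap: 0.0126
gripper_force: 111.0
```

drive_tool([
  [0, 0, 0, 0.37, -1, 0, 1],
  [0, 0, 0, 0.37, -1, 0, 1],
  [0, 0, 0, 0.26, -0.7, 0, 1],
  [0, 0, 0, 0.1, -0.3, 0, 1],
  [0, 0, 0, 0, 0, 0, 1],
])

```text
t: 18.27
tool_pos: [0.522, -0.3302, 0.1722]
eef_rot: [-0.141, 0.99, -0.0, 0.001]
contact_force: [-0.1, 0.1, -3.8]
finger_gap: 0.0127
gripper_force: 110.9
```

Run:
```python
from h import *
from bench import vision
p,R,o=cur();print(p,o["wrist_torque"],o["contact_force"],o["t"])
need(p,R,np.array([.5207,-.341,.0417]),Rn.from_quat([-.144,.99,0,0]).as_matrix())
```

```text
[ 0.52198039 -0.33022413  0.17219564] [-0.02467115 -0.00424893 -0.00727308] [-0.1182742   0.11159861 -3.76067459] 18.2667
turn [-0.0002  0.0003 -0.0016] rows>=0.0 shift-before [ 0.22 -0.5   6.52] shift-after [ 0.21 -0.5   6.52]
```

drive_tool([
  [0, 0, -0.002, 0.22, -0.5, 0.3, 1],
  [0, 0, 0, 0, 0, 0.8, 1],
  [0, 0, 0, 0, 0, 1, 1],
  [0, 0, 0, 0, 0, 1, 1],
  [0, 0, 0, 0, 0, 1, 1],
])

```text
t: 18.68
tool_pos: [0.5205, -0.3392, 0.0892]
eef_rot: [-0.146, 0.989, -0.0, 0.0]
contact_force: [-0.3, 0.3, -4.2]
finger_gap: 0.0129
gripper_force: 110.9
```

drive_tool([
  [0, 0, 0, 0, 0, 0.9, 1],
  [0, 0, 0, 0, 0, 0.6, 1],
  [0, 0, 0, 0, 0, 0.3, 1],
  [0, 0, 0, 0, 0, 0.1, 1],
  [0, 0, 0, 0, 0, 0, 1],
])

```text
t: 19.1
tool_pos: [0.5204, -0.3396, 0.0519]
eef_rot: [-0.146, 0.989, 0.0, -0.0]
contact_force: [-0.2, -0.5, -4.5]
finger_gap: 0.0125
gripper_force: 110.7
```

Run:
```python
from h import *
p,R,o=cur();print(p,o["wrist_torque"],o["contact_force"],o["t"])
need(p,R,np.array([.5207,-.341,.0417]),Rn.from_quat([-.144,.99,0,0]).as_matrix())
```

```text
[ 0.520387   -0.33957579  0.05189423] [-0.04229233  0.06867203  0.04172001] [-0.1746406  -0.53282817 -4.46006988] 19.1
turn [ 0.     -0.0001  0.0012] rows>=0.0 shift-before [ 0.01 -0.07  0.51] shift-after [ 0.01 -0.07  0.51]
```

drive_tool([
  [0, 0, 0.001, 0, -0.07, 0.2, 1],
  [0, 0, 0, 0, 0, 0.15, 1],
  [0, 0, 0, 0, 0, 0.05, 1],
  [0, 0, 0, 0, 0, 0, 1],
])

```text
t: 19.43
tool_pos: [0.5208, -0.3415, 0.0443]
eef_rot: [-0.144, 0.99, -0.0, 0.0]
contact_force: [0.6, 0.6, -3.9]
finger_gap: 0.0128
gripper_force: 110.9
```

drive_tool([
  [0, 0, 0, 0, 0, 0.05, 1],
  [0, 0, 0, 0, 0, 0.05, 1],
  [0, 0, 0, 0, 0, 0, 1],
])

```text
t: 19.68
tool_pos: [0.5208, -0.3415, 0.0422]
eef_rot: [-0.144, 0.99, -0.0, 0.0]
contact_force: [-0.5, 0.4, -3.7]
finger_gap: 0.0128
gripper_force: 110.9
```

drive_tool([
  [0, 0, 0, 0, 0, 0.05, 1],
  [0, 0, 0, 0, 0, 0.05, 1],
  [0, 0, 0, 0, 0, 0, 1],
])

```text
t: 19.93
tool_pos: [0.5209, -0.3416, 0.0417]
eef_rot: [-0.144, 0.99, -0.001, 0.0]
contact_force: [-2.7, 0.7, 4.5]
finger_gap: 0.0128
gripper_force: 112.3
```

drive_tool([
  [0, 0, 0, 0, 0, 0, 0.8],
  [0, 0, 0, 0, 0, 0, 0.6],
  [0, 0, 0, 0, 0, 0, 0.4],
  [0, 0, 0, 0, 0, 0, 0.3],
  [0, 0, 0, 0, 0, 0, 0.3],
])

```text
t: 20.35
tool_pos: [0.521, -0.3416, 0.0402]
eef_rot: [-0.144, 0.99, -0.0, 0.0]
contact_force: [0.9, 0.4, -0.8]
finger_gap: 0.0597
gripper_force: 0.0
```

drive_tool([
  [0, 0, 0, 0, 0, -0.5, 0.3],
  [0, 0, 0, 0, 0, -1, 0.3],
  [0, 0, 0, 0, 0, -1, 0.3],
  [0, 0, 0, 0, 0, -1, 0.3],
  [0, 0, 0, 0, 0, -1, 0.3],
])

```text
t: 20.77
tool_pos: [0.5208, -0.3414, 0.1318]
eef_rot: [-0.144, 0.99, -0.0, 0.0]
contact_force: [0.5, -0.1, 0.1]
finger_gap: 0.0595
gripper_force: 0.0
```

drive_tool([
  [0, 0, 0, 0.8, 0, -1, 0.3],
  [0, 0, 0, 1, 0, -1, 0.3],
  [0, 0, 0, 1, 0, -1, 0.3],
  [0, 0, 0, 1, 0, 0, 0.3],
  [0, 0, 0, 1, 0, 0, 0.3],
])

```text
t: 21.18
tool_pos: [0.429, -0.3697, 0.1928]
eef_rot: [-0.144, 0.99, -0.002, 0.001]
contact_force: [0.5, -0.3, 0.1]
finger_gap: 0.0599
gripper_force: 0.0
```

drive_tool([
  [0, 0, 0, 1, 0, 0, 0.3],
  [0, 0, 0, 1, 0, 0, 0.3],
  [0, 0, 0, 0.5, 0, 0, 0.3],
  [0, 0, 0, 0, 0, 0, 0.3],
  [0, 0, 0, 0, 0, 0, 0.3],
])

```text
t: 21.6
tool_pos: [0.3811, -0.3832, 0.1907]
eef_rot: [-0.143, 0.99, -0.001, 0.001]
contact_force: [0.4, -0.7, 0.7]
finger_gap: 0.0597
gripper_force: 0.0
```

Run:
```python
from h import *
from bench import vision
o=cur()[2];print(o["t"],o["tool_pos"],o["contact_force"])
d0=pickle.load(open("cal.pkl","rb"))
for n in("side","top"):
    c=vision.read_camera(n);h=cv2.cvtColor(c["pixels"],cv2.COLOR_RGB2HSV)
    pickle.dump(c,open("fin_"+n+".pkl","wb"))
    df=(np.abs(c["pixels"].astype(int)-d0[n]["pixels"]).max(2)>60).astype(np.uint8)
    k,_,s,ce=cv2.connectedComponentsWithStats(cv2.morphologyEx(df,cv2.MORPH_OPEN,np.ones((2,2))))
    print(n,"changed",[s[i].tolist() for i in range(1,k) if s[i,4]>20])
    if n=="top":
        for nm,lo,hi,bx,z in [("org",(5,80,60),(25,255,255),(400,165,485,250),.005),("brass",(18,120,60),(30,255,255),(305,165,395,245),.016),("blue",(105,150,60),(120,255,255),(410,180,440,212),.016),("white",(0,0,150),(180,70,255),(415,210,455,245),.016),("black",(0,0,0),(180,255,60),(440,180,466,203),.016),("pad",(5,60,60),(17,255,255),(305,165,395,245),.019)]:
            m=cv2.inRange(h,lo,hi);k=np.zeros_like(m);x,y,X,Y=bx;k[y:Y,x:X]=m[y:Y,x:X]
            for q in cv2.findContours(k,cv2.RETR_EXTERNAL,cv2.CHAIN_APPROX_NONE)[0]:
                if cv2.contourArea(q)>40: print(nm,np.round(cv2.minAreaRect((onplane(c,q[:,0],z)[:,:2]*1000).astype(np.float32))[0]),np.round(cv2.minAreaRect((onplane(c,q[:,0],z)[:,:2]*1000).astype(np.float32))[1:][0]),cv2.minAreaRect((onplane(c,q[:,0],z)[:,:2]*1000).astype(np.float32))[2])
```

```text
21.6 [ 0.38109975 -0.38318492  0.19074527] [ 0.3583188  -0.65190208  0.72528509]
side changed [[6, 0, 55, 134, 3604], [88, 0, 93, 176, 9164], [97, 0, 7, 17, 80], [119, 0, 6, 24, 98], [198, 0, 103, 289, 14183], [152, 21, 19, 4, 61], [203, 158, 31, 19, 372], [199, 171, 14, 9, 80], [115, 178, 13, 15, 115], [222, 180, 14, 27, 201], [241, 184, 21, 7, 62], [37, 194, 16, 12, 136], [208, 208, 56, 84, 2339], [299, 208, 56, 44, 1584], [48, 247, 32, 28, 518], [143, 269, 73, 33, 1063], [51, 280, 30, 8, 143], [365, 297, 10, 16, 109], [281, 308, 40, 29, 523], [326, 311, 5, 7, 22], [326, 322, 5, 7, 24], [365, 327, 33, 22, 271], [312, 339, 40, 26, 523], [327, 355, 29, 20, 268], [323, 377, 6, 8, 30]]
top changed [[319, 182, 63, 44, 1456], [444, 185, 14, 13, 94], [455, 189, 12, 16, 94], [418, 191, 16, 17, 149], [426, 196, 17, 17, 147], [374, 198, 244, 202, 23589], [450, 219, 17, 15, 147], [205, 241, 197, 65, 5762], [220, 244, 16, 7, 50], [374, 286, 34, 44, 632], [325, 295, 46, 42, 851], [66, 333, 112, 67, 4119], [293, 339, 54, 52, 1199], [30, 363, 26, 14, 243], [57, 390, 8, 8, 47]]
org [ 521. -347.] [196. 204.] 16.539039611816406
brass [498. -93.] [50. 50.] 0.4635588824748993
brass [524. -31.] [50. 50.] 0.17694129049777985
blue [ 540. -297.] [51. 51.] 88.92466735839844
white [ 450. -252.] [23. 89.] 89.26961517333984
white [ 477. -316.] [57. 58.] 0.34076258540153503
black [ 567. -388.] [49. 47.] 25.72150421142578
pad [498. -93.] [56. 56.] 0.4595443606376648
pad [530.   1.] [125. 131.] 74.96492767333984
```

```bash
python3 -c "
from bench import ctrl
print(ctrl.job_done())"
```

```text
the job is handed in; nothing more can be done
None
```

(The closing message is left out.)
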